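# Plug the relay into the sloped test console and lock it

## Robot

A 6-joint arm with a two-finger parallel gripper is mounted at the origin on the work surface. World frame = base frame: x ahead of the robot, y to its left, z up, the work surface at z = 0. Lengths are in mm, angles in rad, forces in N, time in s.
With the tool pointing down it reaches from about 350 to 725 mm from the base axis. Payload 6 kg.
Tool frame: the origin (TCP) lies at the very end of the fingers, on their centre line; the grasp point (between the pads) lies behind it (robot.pinch_z is the z of the grasp point in the tool frame, in mm); z points along the fingers, y is the direction in which the jaws open and shut (so a half turn about z gives the same grasp; the last joint's range is limited). The gripper opens to 85 mm and grips with 20 to 120 N. Pads are 22 mm wide; open, the fingers measure 114 mm over their backs; the gripper's body (76 mm by 85 mm) begins 54 mm behind the grasp point. The pads swing forward as they close: fully open they stand 13 mm farther back than shut.
Start: joints at [1.472, 0.04, 0.085, 0, -1.615, -0.334], TCP at [251.621, 544.666, 231.261] pointing down, gripper open.
Joint ranges: [-2.56, 2.56], [-1.29, 2.01], [-1.08, 1.49], [-3.29, 1.98], [-2.81, -0.18], [-2.99, 2.99]. Speed limits (rad/s): [2.57, 2.57, 3.01, 3.14, 3.14, 3.14].

## Interface

Orientations are given as a rotation vector (axis times angle).
In Python, from bench import robot gives the robot as it stands.
- The arm moves only by the tool apply_moves, never from a script. Its argument "targets" is one flat list of numbers, 5 for each row, row after row: the opening, from -1 (shut) to 1 (fully open), so that 0 is half open, then the shift along the tool's x, y, z in cm, then the turn about the tool's z in degrees. A call has 1 to 20 rows; each row shifts and turns the commanded pose from where the row before left it, along the tool's axes as they then stand; what a row does not reach is not made up. A row lasts 1/10 s, in which the tool goes at most 50 mm and 8.59 degrees, less where a joint would pass 70% of its speed; a pose out of reach is approached as far as the arm can. A call is refused whole if a number of a shift passes 5 or a number of a turn 8.59, either way. A call with a gripper value outside its range is refused whole. The fingers move at their own pace and stop on an object; "grip_force" is the grip in N (left out, the last holds). Time passes only in rows, so rows that do not move let the fingers close. It gives the time, the measured TCP pose, the force and the opening at its end, in the units of the state.
- robot.sense(): the state, without advancing time (a new reading comes with each control period).
- robot.capture(name): name is "side" or "top" or "wrist"; returns the picture (384x512x3 uint8, red, green, blue); there is no depth.
- robot.calibration(name): a dict with "camera_matrix" (3x3 intrinsics, pixels), "cam_to_world" (4x4, takes a point from camera to world coordinates); the wrist camera has in their place "mount" (4x4, takes a point from camera to tool coordinates, whose origin is the TCP and whose axes are the flange's). Camera axes: x right, y up, looking along -z (the intrinsics and any distortion apply to the point x, -y, -z); pixel columns grow to the right and rows downward; lengths in mm; the calibration is good to about 2 mm. The wrist camera is an equidistant fisheye: a pixel r from the principal point sees the ray r / f radians off the axis. A picture is of the moment at which its call begins: read the wrist's pose just before it. calibration takes no time and is no camera call.
- robot.job_done(): hands the job in, once; it reports no verdict.
The state is a dict: "time_s": time; "joint_positions": joint angles; "joint_velocities": joint speeds; "joint_efforts": joint torques, N m; "tcp_pos": TCP position; "orientation": TCP orientation; "contact_force": force on the tool from outside, world axes, zero at the start; "torque": the same for the moment, N m; "finger_gap": opening from 0.0 (shut) to 1.0 (fully open).
Only numpy, scipy, OpenCV 4.12 (cv2) and the standard library are available. Lean on these libraries where they do the work, as an engineer would, in place of code of your own. Each camera call takes 0.05 s, during which the arm holds its last target. There are 200 camera calls.

## Task

Pick up the orange relay standing on the bench and plug it fully home into the white socket on the sloping face of the test console. Then push the yellow locking slide across towards the relay until it clicks home over the relay's collar. Leave the other loose things on the bench where they are.

Things in the scene. Friction and masses are not known exactly. Their poses are not given: they have to be found in the camera images.
- relay: Orange plug-in relay, 82 mm tall, 0.2 kg, upright on the bench. Origin: centre of the plug's underside, z up, x along its long side. Black plug 46 (x) by 30 (y) mm, z 0-18 mm, lowest 7 mm tapered; black collar 64 by 60 mm, z 18-28; orange case 60 (x) by 40 (y) mm, z 28-82: grip it across y. It fits the socket either way round (half turn).
- socket: White socket block on the console's sloping face, 80 by 66 mm, 22 high. Origin: centre of the hole's mouth on its outer face; z out of the hole (27 deg from vertical, to the robot), x up the slope, y level. Hole 49 (x) by 33 (y) mm, 20 deep. Relay home: collar resting on the block, x and z axes along the socket's (x either way), its origin 18 mm inside the mouth.
- console: Blue wedge-shaped test console, fixed, 340 mm wide (y), 260 deep (x), 40 high in front (-x) and 172 at the back; its face slopes 27 deg, rising away from the robot. Origin: centre of its underside. The face lies 22 mm below the mouth plane of the socket.
- lock (a joint): Travel of the yellow slide along the socket's +y, m: 0 away, 0.050 home (stops at both). A detent resists up to about 6 N, then from about 0.039 snaps it home and holds it. Its steel tongue, 13 to 18 mm above the mouth plane, ends 23 mm from the socket's centre at home, over the seated collar (top at 10 mm), 73 mm at 0. A relay not home blocks it.
- lock_tab (a point): Point on the push face of the slide's upright yellow tab, the face looking to the socket's -y: push it to the socket's +y. At travel q it lies at (0, -0.108 + q, 0.021) m in the socket's frame. The tab is 44 mm wide (x), 12 mm thick and reaches from 8 mm below to 34 mm above the mouth plane.
- spool: Bystander: blue solder-wire spool standing flat, 64 mm diameter, 40 mm high; origin at the centre of its underside.
- jar: Bystander: small jar with green cap, 56 mm diameter, 50 mm high; origin at the centre of its underside.
- tape: Bystander: roll of yellow tape lying flat, 90 mm diameter, 24 mm high; origin at the centre of its underside.
- driver: Bystander: screwdriver with red handle lying flat along its x.
- tweezers: Bystander: dark tweezers, 128 mm long, lying flat along its x; origin at mid length.
Things that resemble listed ones, but are neither listed nor needed, are in the scene too. Of the things that look like the relay, the middle-sized one is meant.

How it is judged:
By the outcome, as a careful person would: the job done as asked, in the order asked, and still so for the second after the job is handed in, with the robot touching nothing.
It also fails if it takes over 51 s, if anything falls off the work surface, if the arm or the gripper's body presses on something with over 40 N, if the wrist force passes 120 N, or if a joint passes its speed limit or range.

## Working session

There is one attempt and no reset: what is moved stays moved. The work goes in short steps, Python scripts to look and compute and a tool call to move; the robot and the scene stay as the last step left them, time stands still between calls to the robot, and variables do not carry over. Pictures are saved under pics/ and viewed, about 8 in all and at most 12, crops included, and the job is handed in when it is done.

Besides the shell and the picture viewer there is one more tool, called in YAML: its name, and indented under it one key for each argument. apply_moves: Moves the arm, as the interface text tells. Its arguments: {"type":"object","properties":{"targets":{"type":"array","items":{"type":"number"}},"grip_force":{"type":"number"}},"required":["targets"]}

```bash
mkdir -p pics; ls; python3 - <<'E'
from bench import robot
import cv2, numpy as np
np.set_printoptions(precision=3,suppress=True)
for n in ["side","top","wrist"]:
    c=robot.calibration(n); print(n,c)
a=robot.capture("top");b=robot.capture("side")
cv2.imwrite("pics/top.png",cv2.resize(a[:,:,::-1],(800,600),interpolation=cv2.INTER_CUBIC))
cv2.imwrite("pics/side.png",cv2.resize(b[:,:,::-1],(800,600),interpolation=cv2.INTER_CUBIC))
print(robot.pinch_z,robot.sense())
E
```

```text
pics
side {'camera_matrix': array([[482.078,   0.   , 256.468],
       [  0.   , 482.078, 188.431],
       [  0.   ,   0.   ,   1.   ]]), 'cam_to_world': array([[   0.736,    0.506,   -0.449,  -64.745],
       [  -0.677,    0.561,   -0.477, -544.809],
       [   0.011,    0.655,    0.756,  977.251],
       [   0.   ,    0.   ,    0.   ,    1.   ]])}
top {'camera_matrix': array([[385.72 ,   0.   , 255.01 ],
       [  0.   , 385.72 , 194.262],
       [  0.   ,   0.   ,   1.   ]]), 'cam_to_world': array([[   0.009,    0.983,   -0.181,  322.149],
       [  -1.   ,    0.011,    0.009,   26.957],
       [   0.011,    0.181,    0.983, 1009.638],
       [   0.   ,    0.   ,    0.   ,    1.   ]])}
wrist {'camera_matrix': array([[297.319,   0.   , 255.601],
       [  0.   , 297.319, 190.124],
       [  0.   ,   0.   ,   1.   ]]), 'mount': array([[   0.001,    0.964,    0.265,   67.301],
       [   1.   ,   -0.   ,   -0.001,   -0.288],
       [  -0.001,    0.265,   -0.964, -142.613],
       [   0.   ,    0.   ,    0.   ,    1.   ]])}
-18.700000000000003 {'time_s': 0.1, 'joint_positions': array([ 1.472,  0.041,  0.084, -0.   , -1.616, -0.334]), 'joint_velocities': array([-0.001, -0.   ,  0.002,  0.001,  0.002, -0.001]), 'joint_efforts': array([ -0.005, -36.935,  34.828,   6.952,  -0.005,   0.   ]), 'tcp_pos': array([251.452, 544.438, 230.37 ]), 'orientation': array([ 3.067, -0.674, -0.   ]), 'contact_force': array([-0.513,  0.39 , -0.396]), 'torque': array([-0.005,  0.065, -0.006]), 'finger_gap': 1.0013643176076634}
```

View pics/top.png

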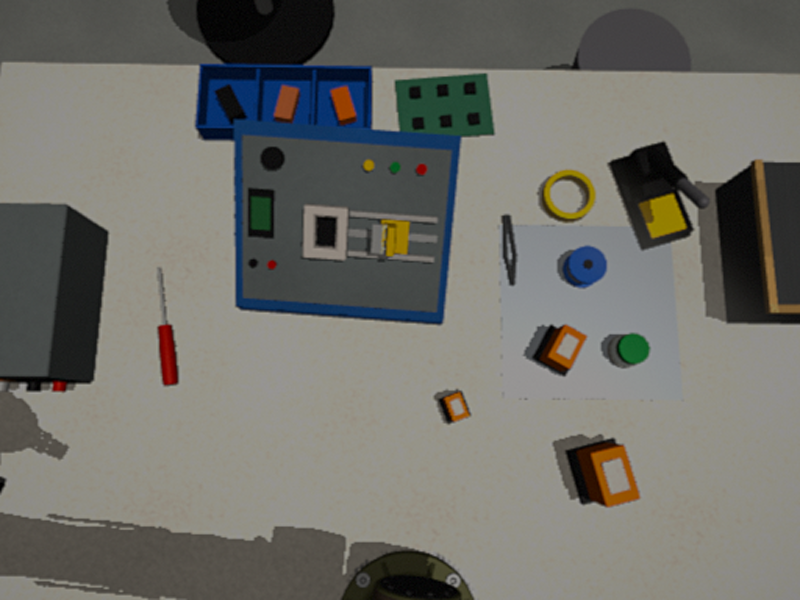

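View pics/side.png

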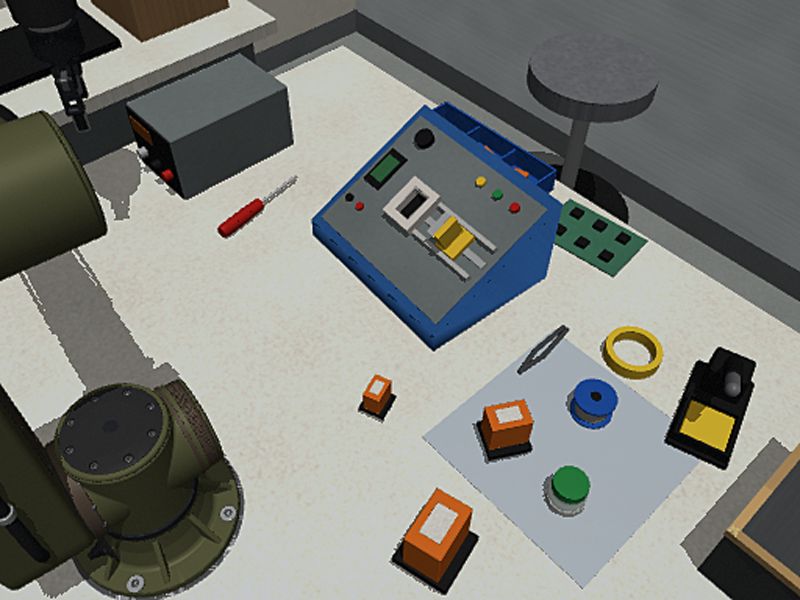

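Lookalikes in the top view (800x600 px) are the small one at (455,406), the middle one at (562,348), the large one at (608,474), and the orange blocks in the bin at (286,103) and (343,104). I choose the middle one at (562,348), which is at (507,428) in the side view, and will check it in a close crop.

```bash
cat > h.py <<'E'
import numpy as np, cv2
from bench import robot
from scipy.spatial.transform import Rotation as R
np.set_printoptions(precision=2,suppress=True)
def ray(n,uv):
    c=robot.calibration(n);K=c["camera_matrix"];T=c["cam_to_world"]
    d=np.array([(uv[0]-K[0,2])/K[0,0],-(uv[1]-K[1,2])/K[1,1],-1]); return T[:3,3],T[:3,:3]@d
def onz(n,uv,z):
    o,d=ray(n,uv); return o+d*(z-o[2])/d[2]
def tri(uvt,uvs):
    A=[];b=[]
    for n,uv in(("top",uvt),("side",uvs)):
        o,d=ray(n,uv);d=d/np.linalg.norm(d);P=np.eye(3)-np.outer(d,d);A.append(P);b.append(P@o)
    x=np.linalg.lstsq(np.vstack(A),np.hstack(b),rcond=None)[0]
    return x,np.linalg.norm(np.vstack(A)@x-np.hstack(b))
def proj(n,X):
    c=robot.calibration(n);K=c["camera_matrix"];T=c["cam_to_world"]
    p=T[:3,:3].T@(np.asarray(X,float)-T[:3,3]); return np.array([K[0,0]*p[0]/-p[2]+K[0,2],-K[1,1]*p[1]/-p[2]+K[1,2]])
E
python3 - <<'E'
from h import *
t=cv2.imread("pics/top.png")
from bench import robot
a=robot.capture("top")[:,:,::-1];b=robot.capture("side")[:,:,::-1]
def crop(im,x,y,w,h,s): return cv2.resize(im[y:y+h,x:x+w],None,fx=s,fy=s,interpolation=cv2.INTER_CUBIC)
m=np.zeros((600,800,3),np.uint8)
# top relay x330..380,y195..232 ; top socket x185..285,y115..190(4x); side relay 295..345,250..300(8x->6x)
m[:300,:400]=crop(a,335,202,50,37.5.__int__(),8)[:300].repeat(1,0) if 0 else cv2.resize(a[202:240,335:385],(400,304))[:300]
m[:300,400:]=crop(a,190,115,100,75,4)
m[300:,:400]=crop(b,295,250,50,38,8)[:300]
m[300:,400:]=crop(b,235,105,100,75,4)
cv2.imwrite("pics/mos.png",m)
E
```

```text
(no output)
```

View pics/mos.png

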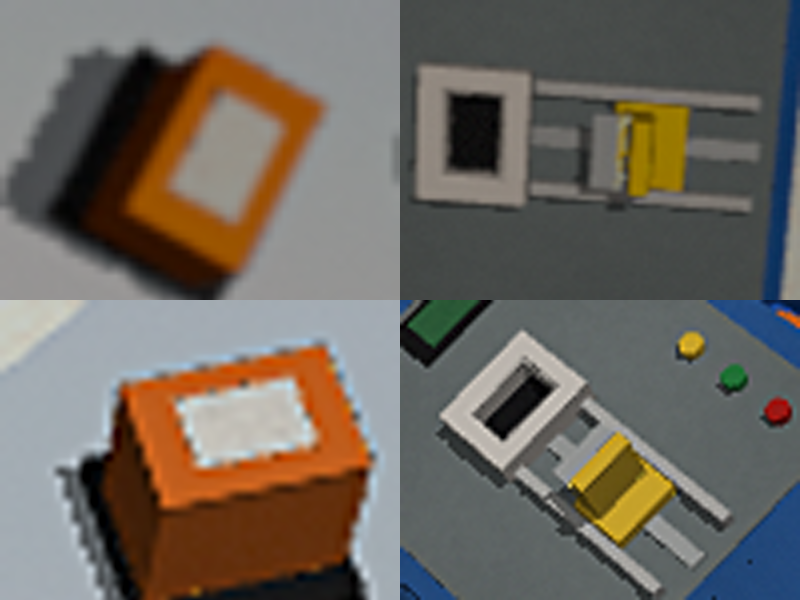

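```bash
cat >> h.py <<'E'
def Rs(yaw): return R.from_euler("z",yaw).as_matrix()@R.from_euler("y",-27,degrees=True).as_matrix()
E
python3 - <<'E'
from h import *
from scipy.optimize import least_squares
def mp(pts,ox,oy,s,mx,my): return (np.array(pts,float)-[mx,my]+.5)/s-.5+[ox,oy]
rt=mp([(217,45),(327,103),(237,272),(127,212)],335,202,8,0,0)
rs=mp([(120,385),(325,345),(372,460),(165,508)],295,250,8,0,300)
print("relay ctr top",onz("top",rt.mean(0),82),"side",onz("side",rs.mean(0),82),"tri",tri(rt.mean(0),rs.mean(0)))
for n,p in(("top",rt),("side",rs)):
    q=np.array([onz(n,x,82) for x in p]); print(n,q[:,:2].tolist())
    e=np.diff(np.vstack([q,q[:1]]),axis=0); print(np.linalg.norm(e,axis=1),np.degrees(np.arctan2(e[:,1],e[:,0])))
st=mp([(418,66),(531,70),(526,205),(416,200)],190,115,4,400,0)
sh=mp([(448,92),(501,94),(500,173),(447,170)],190,115,4,400,0)
so=mp([(522,331),(588,382),(510,470),(440,413)],235,105,4,400,300)
sso=mp([(528,358),(558,377),(505,438),(474,413)],235,105,4,400,300)
# order in top: TL=(+x,+y),TR=(+x,-y),BR=(-x,-y),BL ; side: which?
C=np.array([(1,1),(1,-1),(-1,-1),(-1,1)])
O=np.c_[C*[40,33],[0]*4];
def f(p,full=False):
    T=p[:3]; M=Rs(p[3]); r=[]
    for n,pts in(("top",st),("side",so)):
        r.append(np.array([proj(n,T+M@x) for x in O])-pts)
    H=np.c_[C*[24.5,16.5],[0]*4]
    r.append(np.array([proj("top",T+M@x) for x in H])-sh)
    r.append((np.array([proj("side",T+M@x) for x in H])-sso))
    if full: return r
    return np.concatenate(r).ravel()
s=least_squares(f,[530,80,130,0],loss="soft_l1"); print(s.x,np.degrees(s.x[3]),s.cost)
for r in f(s.x,True): print(r.round(1).tolist())
for y,z in((-108,34),(-108,21),(-73,18)): 
    X=s.x[:3]+Rs(s.x[3])@[0,y,z]; print(X,(proj("top",X)-[190,115])*4+[400,0],(proj("side",X)-[235,105])*4+[400,300])
E
```

```text
relay ctr top [ 429.34 -243.52   82.  ] side [ 429.26 -241.48   82.  ] tri (array([ 428.59, -242.5 ,   84.21]), np.float64(0.847176420910781))
top [[463.8973335342863, -241.903875044907], [446.44533542572367, -274.69502368787744], [394.9475075235699, -245.1091059174886], [412.66841493936437, -212.58658841733356]]
[37.15 59.39 37.04 59.02] [-118.02  150.12   61.41  -29.78]
side [[413.2145561830986, -210.03616133185216], [464.42694972331685, -239.070952651676], [446.20480121889136, -271.81761747864624], [394.0969846242955, -244.45797531079916]]
[58.87 37.48 58.85 39.37] [ -29.55 -119.09  152.3    60.95]
[595.19 132.12 124.5   -0.04] -2.2276690455699018 4.271382002624053
[[-0.0, -0.3], [-0.2, 0.0], [0.2, -0.4], [0.4, -0.5]]
[[0.6, -0.6], [0.8, -0.6], [-0.8, -0.2], [0.5, 0.6]]
[[-0.6, 0.1], [0.1, 0.3], [0.0, 0.9], [-0.5, 1.0]]
[[-0.8, -0.0], [0.0, 1.7], [0.4, 0.1], [0.0, -0.3]]
[575.57  24.8  154.8 ] [651.71 152.71] [611.87 461.83]
[581.47  24.57 143.21] [652.1  148.63] [617.75 471.11]
[584.19  59.49 140.54] [592.38 144.75] [581.13 443.19]
```

The crop shows the middle-sized relay. Its case top measures 59 x 38 mm at a height of 84, which matches 60 x 40. The socket is at about (595, 132, 124.5) with yaw -2.2°. The moves can't tilt the tool, so the relay will have to pivot passively about the jaw axis.

```bash
cat >> h.py <<'E'
def plan(tgt,yaw_deg):
    """tool shift in cm (current tool axes) to TCP target, and turn about tool z in deg to bring tool x to yaw"""
    s=robot.sense();M=R.from_rotvec(s["orientation"]).as_matrix()
    y=np.degrees(np.arctan2(M[1,0],M[0,0])); t=-(yaw_deg-y)
    print("t",s["time_s"],"tcp",s["tcp_pos"],"yaw",round(y,2),"tilt",M[:,2],"F",s["contact_force"],"T",s["torque"],"gap",round(s["finger_gap"],3))
    print("shift cm",M.T@(np.array(tgt)-s["tcp_pos"])/10,"turn",round((t+180)%360-180,2))
E
python3 - <<'E'
from h import *
plan([429,-242.5,160],-30)
for n,p,z in(("jar",(632,348),50),("spool",(585,265),40)):
    print(n,onz("top",(np.array(p)+.5)*.64-.5,z))
for p in ((105,232),(95,382),(68,205)): print("box",onz("top",np.array(p)*.64,0),onz("top",np.array(p)*.64,150))
E
```

```text
t 0.2 tcp [251.53 544.53 230.69] yaw -24.8 tilt [-0. -0. -1.] F [ 0.52 -0.38  0.6 ] T [-0.03 -0.02  0.03] gap 1.002
shift cm [49.12 64.    7.14] turn 5.2
jar [ 431.04 -356.73   50.  ]
spool [ 569.8  -290.77   40.  ]
box [628.38 527.14   0.  ] [582.88 452.83 150.  ]
box [370.47 518.59   0.  ] [363.29 445.55 150.  ]
box [676.5  596.11   0.  ] [623.86 511.55 150.  ]
```

apply_moves:
  targets: [1,2.6,3.4,0,0,1,2.6,3.4,0,0,1,2.6,3.4,0,0,1,2.6,3.4,0,0,1,2.6,3.4,0,0,1,2.6,3.4,0,0,1,2.6,3.4,0.5,0,1,2.6,3.4,0.5,0,1,2.6,3.4,0.5,0,1,2.6,3.4,0.5,0,1,2.6,3.4,0.5,0,1,2.6,3.4,0.5,0,1,2.6,3.4,0.5,0,1,2.6,3.4,0.5,0,1,2.6,3.4,0.5,0,1,2.6,3.4,0.5,0,1,2.6,3.4,0.5,0,1,2.5,3.1,0.5,0,1,2.4,3.1,0.5,5.2,1,0,0,0,0]

```text
time_s: 2.2
tcp_pos: [428.1, -245.5, 164.1]
orientation: [3.031, -0.824, -0.007]
contact_force: [0.0, 0.5, -0.2]
finger_gap: 0.997
```

```bash
cat >> h.py <<'E'
def wcalib():
    s=robot.sense();M=np.eye(4);M[:3,:3]=R.from_rotvec(s["orientation"]).as_matrix();M[:3,3]=s["tcp_pos"]
    c=robot.calibration("wrist");return c["camera_matrix"],M@c["mount"]
def wray(uv,KT):
    K,T=KT;v=(np.array(uv,float)-[K[0,2],K[1,2]])/K[0,0];r=np.hypot(*v)
    d=np.array([np.sin(r)*v[0]/r,-np.sin(r)*v[1]/r,-np.cos(r)]);return T[:3,3],T[:3,:3]@d
def wproj(X,KT):
    K,T=KT;p=T[:3,:3].T@(np.asarray(X,float)-T[:3,3]);h=np.hypot(p[0],p[1]);th=np.arctan2(h,-p[2])
    return np.array([K[0,2]+K[0,0]*th*p[0]/h,K[1,2]-K[0,0]*th*p[1]/h])
E
python3 - <<'E'
from h import *
plan([429,-242.5,44],-30)
KT=wcalib();np.savez("w1.npz",K=KT[0],T=KT[1])
a=robot.capture("wrist")[:,:,::-1]
cv2.imwrite("pics/w1.png",cv2.resize(a,(800,600),interpolation=cv2.INTER_CUBIC))
r=R.from_euler("z",-30,degrees=True).as_matrix()
for x,y in((30,20),(30,-20),(-30,-20),(-30,20)):print((wproj(np.array([429,-242.5,82])+r@[x,y,0],KT)+.5)/.64-.5)
E
```

```text
t 2.2 tcp [ 428.09 -245.46  164.14] yaw -30.41 tilt [-0.  0. -1.] F [ 0.    0.47 -0.21] T [ 0.04  0.05 -0.01] gap 0.997
shift cm [-0.03 -0.32 12.01] turn -0.41
[352.05 250.36]
[433.55 249.72]
[431.95 362.71]
[356.08 363.17]
```

View pics/w1.png

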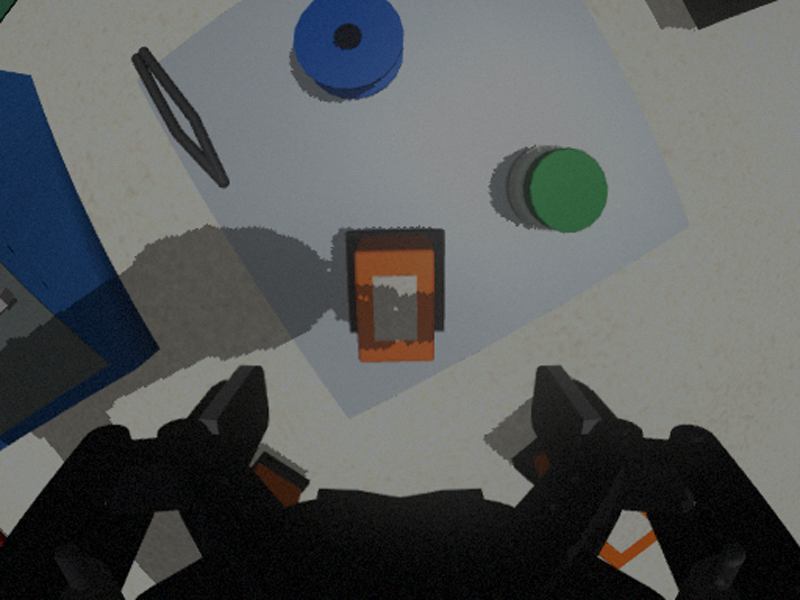

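apply_moves:
  targets: [0.6,0,-0.2,3,-0.4,0.6,0,0,3,0,0.6,0,0,3,0,0.6,0,0,2,0,0.6,0,0,1,0,-1,0,0,0,0,-1,0,0,0,0,-1,0,0,0,0,-1,0,0,0,0,-1,0,0,0,0,-1,0,0,0,0,-1,0,0,0,0,-1,0,0,0,0]
  grip_force: 30

```text
time_s: 3.55
tcp_pos: [430.8, -240.7, 47.7]
orientation: [3.037, -0.802, 0.004]
contact_force: [-0.3, -0.2, 4.8]
finger_gap: 0.472
```

```bash
python3 - <<'E'
from h import *
plan([429,-242.5,160],-30)
E
```

```text
t 3.55 tcp [ 430.83 -240.74   47.74] yaw -29.58 tilt [ 0. -0. -1.] F [-0.3  -0.15  4.79] T [0.64 0.01 0.  ] gap 0.472
shift cm [ -0.04   0.24 -11.23] turn 0.42
```

```bash
python3 - <<'E'
from h import *
s=np.array([595.2,132.1,124.5]);M=Rs(np.radians(-2.23))
# front edge from geometry: face plane 22 below mouth; height 40 at front
p=s+M@[0,0,-22]; u=M@[1,0,0]; f=p+u*(40-p[2])/u[2]; print("front edge geom",f)
for q in((237,307),(442,322)): print("img",onz("top",(np.array(q)+.5)*.64-.5,40))
plan([350,100,190],177.8)
E
```

```text
front edge geom [477.91 136.67  40.  ]
img [492.51 281.59  40.  ]
img [471.44 -52.65  40.  ]
t 3.55 tcp [ 430.83 -240.74   47.74] yaw -29.58 tilt [ 0. -0. -1.] F [-0.3  -0.15  4.79] T [0.64 0.01 0.  ] gap 0.472
shift cm [-23.82 -25.65 -14.27] turn 152.62
```

apply_moves:
  targets: [-1,0,0,-4,0,-1,0,0,-5,0,-1,0,0,-5,0,-1,-2.3,-3.1,0,0,-1,-2.3,-3.1,0,0,-1,-2.3,-3.1,0,0,-1,-2.3,-3.1,0,0,-1,-2.3,-3.1,0,0,-1,-2.3,-3.1,0,0,-1,-2.3,-3.1,0,0,-1,-2.3,-3.1,0,0,-1,-2,-2.8,0,0,-1,0,0,0,8.5,-1,0,0,0,8.5,-1,0,0,0,8.5,-1,0,0,0,8.5,-1,0,0,0,8.5,-1,0,0,0,8.5,-1,0,0,0,8.5,-1,0,0,0,8.5]

```text
time_s: 5.55
tcp_pos: [388.5, 100.1, 185.5]
orientation: [2.061, -2.369, -0.001]
contact_force: [-0.2, 0.3, -1.9]
finger_gap: 0.468
```

apply_moves:
  targets: [-1,0,0,0,8.5,-1,0,0,0,8.5,-1,0,0,0,8.5,-1,0,0,0,8.5,-1,0,0,0,8.5,-1,0,0,0,8.5,-1,0,0,0,8.5,-1,0,0,0,8.5,-1,0,0,0,8.5,-1,0,0,0,8,-1,0,0,0,0,-1,0,0,0,0]

```text
time_s: 6.75
tcp_pos: [388.6, 100.1, 185.9]
orientation: [-0.052, -3.14, 0.001]
contact_force: [1.5, -0.2, -1.9]
finger_gap: 0.465
```

```bash
python3 - <<'E'
from h import *
plan([430,100,58],177.8)
a=robot.capture("wrist")[:,:,::-1];b=robot.capture("side")[:,:,::-1]
m=np.zeros((600,800,3),np.uint8);m[:300,:400]=cv2.resize(a,(400,300));m[:,400:]=cv2.resize(b[60:300,140:300],(400,600),interpolation=cv2.INTER_CUBIC)
cv2.imwrite("pics/m2.png",m)
E
```

```text
t 6.75 tcp [388.63 100.12 185.85] yaw 178.11 tilt [-0. -0. -1.] F [ 1.48 -0.17 -1.87] T [ 0.07  0.   -0.01] gap 0.465
shift cm [-4.15  0.13 12.78] turn 0.31
```

View pics/m2.png

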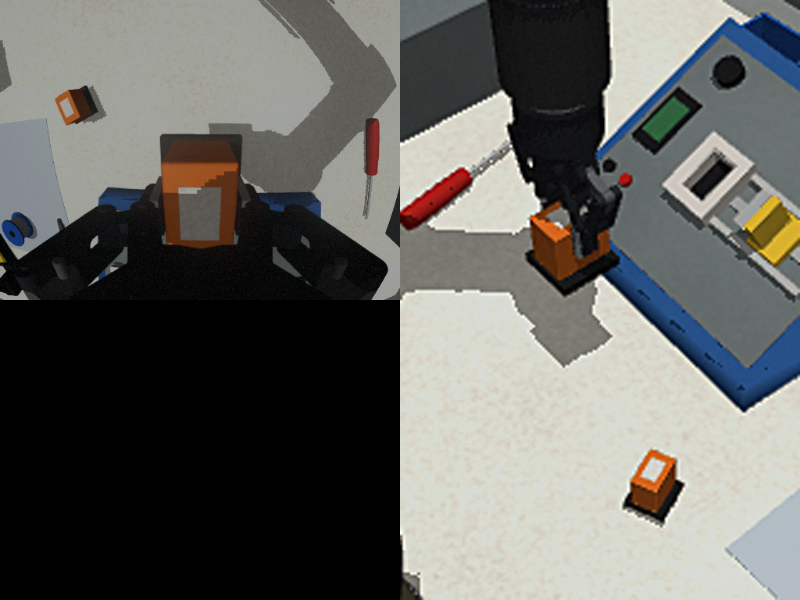

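apply_moves:
  targets: [-1,0,0,4,0.3,-1,0,0,4,0,-1,0,0,3.5,0,-1,0,0,1.3,0,-1,-2.5,0,0,0,-1,-2,0,0,0,-1,-0.5,0,0,0,-1,0,0,0,0]
  grip_force: 20

```text
time_s: 7.65
tcp_pos: [439.4, 98.1, 58.9]
orientation: [0.066, 3.141, -0.001]
contact_force: [-0.6, -0.8, -1.3]
finger_gap: 0.462
```

apply_moves:
  targets: [-1,-0.3,0,0,0,-1,-0.3,0,0,0,-1,-0.3,0,0,0,-1,0,0,0,0]

```text
time_s: 8.05
tcp_pos: [448.0, 97.8, 58.5]
orientation: [0.065, 3.141, 0.0]
contact_force: [0.5, 0.1, -1.2]
finger_gap: 0.466
```

apply_moves:
  targets: [-1,-0.3,0,0,0,-1,-0.3,0,0,0,-1,0,0,0,0]

```text
time_s: 8.35
tcp_pos: [452.1, 97.6, 57.8]
orientation: [-0.066, -3.136, 0.001]
contact_force: [-9.0, 1.9, 2.9]
finger_gap: 0.461
```

apply_moves:
  targets: [-1,-0.3,0,-0.1,0,-1,-0.3,0,-0.1,0,-1,0,0,0,0]

```text
time_s: 8.65
tcp_pos: [458.2, 97.3, 60.0]
orientation: [-0.066, -3.137, 0.001]
contact_force: [-9.2, 1.6, 2.9]
finger_gap: 0.464
```

```bash
python3 - <<'E'
from h import *
plan([470,97,65],177.8)
E
```

```text
t 8.65 tcp [458.2   97.28  60.03] yaw 177.59 tilt [-0. -0. -1.] F [-9.16  1.64  2.9 ] T [ 0.57  3.26 -0.2 ] gap 0.464
shift cm [-1.18  0.02 -0.5 ] turn -0.21
```

apply_moves:
  targets: [-1,-0.3,0,-0.1,0,-1,-0.3,0,-0.2,0,-1,-0.3,0,-0.1,0,-1,-0.3,0,-0.2,0,-1,-0.1,0,0,0,-1,0,0,0,0]

```text
time_s: 9.25
tcp_pos: [470.5, 96.5, 64.5]
orientation: [-0.066, -3.135, 0.002]
contact_force: [-7.7, 1.5, -3.1]
finger_gap: 0.467
```

```bash
python3 - <<'E'
from h import *
plan([470,97,65],177.8)
a=robot.capture("wrist")[:,:,::-1];b=robot.capture("side")[:,:,::-1]
m=np.zeros((600,800,3),np.uint8);m[:300,:400]=cv2.resize(a[150:390,100:420],(400,300));m[:,400:]=cv2.resize(b[120:240,185:265],(400,600),interpolation=cv2.INTER_CUBIC)
cv2.imwrite("pics/m3.png",m)
E
```

```text
t 9.25 tcp [470.47  96.46  64.46] yaw 177.58 tilt [-0.01 -0.   -1.  ] F [-7.72  1.54 -3.07] T [ 0.42  2.55 -0.16] gap 0.467
shift cm [ 0.05  0.05 -0.05] turn -0.22
```

View pics/m3.png

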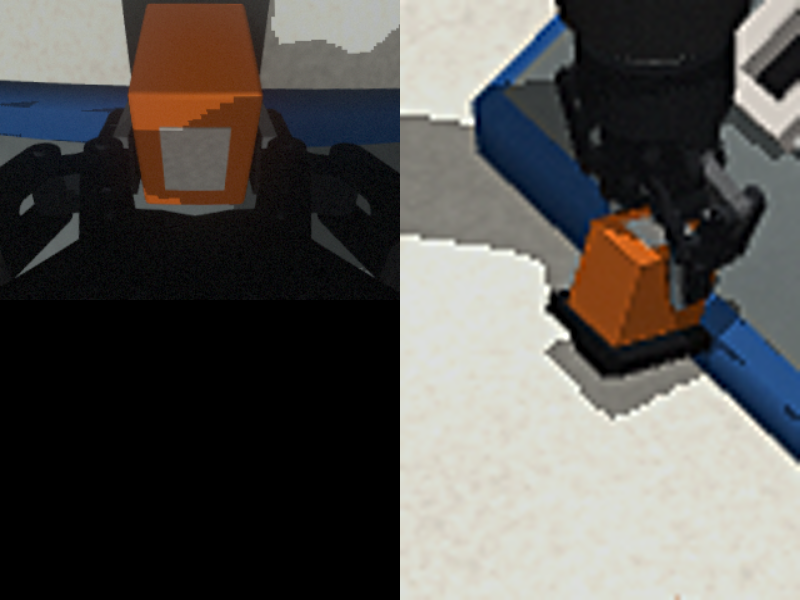

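```bash
cat >> h.py <<'E'
from scipy.optimize import least_squares
def fitrel(pix,obj,x0,free=4):
    """relay pose in tool frame: rotation about tool y by th; tool z is down so base rot = diag(1,-1,-1)"""
    c=robot.calibration("wrist");KT=(c["camera_matrix"],c["mount"])
    def pose(p): return R.from_euler("y",p[0]).as_matrix()@R.from_euler("z",p[4] if len(p)>4 else 0).as_matrix()@np.diag([1,-1,-1]),np.array(p[1:4])
    def f(p):
        M,t=pose(p);return (np.array([wproj(M@o+t,KT) for o in obj])-pix).ravel()
    s=least_squares(f,x0,loss="soft_l1");return s.x,f(s.x).reshape(-1,2),pose(s.x)
E
python3 - <<'E'
from h import *
px=np.array([(130,94),(260,94),(247,204),(135,207),(149,3),(246,3)],float);px=(px+.5)/1.25-.5+[100,150]
ob=np.array([(30,20,82),(30,-20,82),(-30,-20,82),(-30,20,82),(30,20,28),(30,-20,28)],float)
for th in(0.4,-0.4):
    x,r,(M,t)=fitrel(px,ob,[th,0,0,48,0]);print(np.degrees(x[0]),x[1:4],"yaw",np.degrees(x[4]),r.round(1).tolist());print("origin in tool",t,"z axis",M[:,2])
E
```

```text
20.01100172167252 [26.81  0.77 41.92] yaw 0.25044220241074144 [[-2.1, -0.3], [6.2, 0.1], [-0.7, 0.2], [8.7, -2.4], [-1.4, 0.4], [0.3, 0.8]]
origin in tool [26.81  0.77 41.92] z axis [-0.34  0.   -0.94]
20.011001806668144 [26.81  0.77 41.92] yaw 0.25044234917109487 [[-2.1, -0.3], [6.2, 0.1], [-0.7, 0.2], [8.7, -2.4], [-1.4, 0.4], [0.3, 0.8]]
origin in tool [26.81  0.77 41.92] z axis [-0.34  0.   -0.94]
```

```bash
python3 - <<'E'
from h import *
px=np.array([(130,94),(260,94),(247,204),(135,207),(149,3),(246,3)],float);px=(px+.5)/1.25-.5+[100,150]
ob=np.array([(30,20,82),(30,-20,82),(-30,-20,82),(-30,20,82),(30,20,28),(30,-20,28)],float)
c=robot.calibration("wrist");KT=(c["camera_matrix"],c["mount"])
for L in(66.4,70,74):
  def f(p):
    M=R.from_euler("y",p[0]).as_matrix()@np.diag([1,-1,-1]);t=np.array([0,0,47.7-L])+M@[p[1],0,-L]
    return (np.array([wproj(M@o+t,KT) for o in ob])-px)[:,1]
  s=least_squares(f,[.4,0]);M=R.from_euler("y",s.x[0]).as_matrix()@np.diag([1,-1,-1]);print(L,np.degrees(s.x[0]),s.x[1],s.fun,"org",np.array([0,0,47.7-L])+M@[s.x[1],0,-L])
E
```

```text
66.4 20.028410102025493 4.179314021801847 [-0.12 -0.01 -0.01 -2.5   0.77  0.84] org [26.67  0.   42.25]
70 20.021740000622056 2.758278214921308 [-0.15 -0.03 -0.18 -2.67  0.9   0.97] org [26.56  0.   42.53]
74 20.01017570196261 1.1803590806011746 [-0.18 -0.07 -0.36 -2.85  1.05  1.11] org [26.43  0.   42.83]
```

apply_moves:
  targets: [-1,-0.3,0,-0.1,0,-1,-0.2,0,-0.1,0,-1,-0.1,0,0,0,-1,0,0,0,0,-1,3,0,-1,0,-1,4,0,-4,0,-1,1,0,-5,0,-1,0,0,-5,0,-1,0,0,0,-8.5,-1,0,0,0,-8.5,-1,0,0,0,-8.5,-1,0,0,0,-8.5,-1,0,0,0,-8.5,-1,0,0,0,-8.5,-1,0,0,0,-8.5,-1,0,0,0,-8.5,-1,0,0,0,-8.5,-1,0,0,0,-8.5,-1,0,0,0,-8.5,-1,0,0,0,-8.5]

```text
time_s: 11.35
tcp_pos: [403.7, 99.6, 212.8]
orientation: [-2.406, 2.02, -0.0]
contact_force: [-0.2, 0.2, -1.3]
finger_gap: 0.462
```

apply_moves:
  targets: [-1,0,0,0,-8.5,-1,0,0,0,-8.5,-1,0,0,0,-8.5,-1,0,0,0,-8.5,-1,0,0,0,-8.5,-1,0,0,0,-8.5,-1,0,0,0,-8.5,-1,0,0,0,-8.5,-1,0,0,0,-8.5,-1,0,0,0,0,-1,0,0,0,0]

```text
time_s: 12.45
tcp_pos: [403.6, 99.6, 212.7]
orientation: [3.14, -0.113, 0.0]
contact_force: [-0.4, -0.3, -1.2]
finger_gap: 0.465
```

```bash
python3 - <<'E'
from h import *
plan([550,130,220],-2.2)
a=robot.capture("wrist")[:,:,::-1]
cv2.imwrite("pics/w4.png",cv2.resize(a[60:360,56:456],(800,600),interpolation=cv2.INTER_CUBIC))
E
```

```text
t 12.45 tcp [403.65  99.6  212.71] yaw -4.12 tilt [ 0. -0. -1.] F [-0.4  -0.26 -1.21] T [-0.04  0.05  0.  ] gap 0.465
shift cm [14.38 -4.08 -0.73] turn -1.92
```

View pics/w4.png

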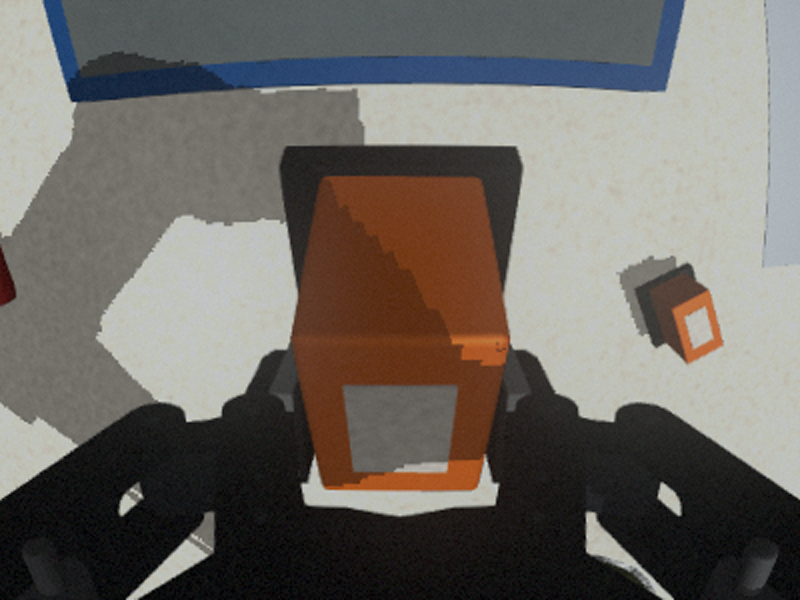

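```bash
python3 - <<'E'
from h import *
px=np.array([(295,340),(508,340),(482,490),(322,490),(322,177),(483,177),(285,147),(519,147)],float);px=(px+.5)/2-.5+[56,60]
ob=np.array([(30,20,82),(30,-20,82),(-30,-20,82),(-30,20,82),(30,20,28),(30,-20,28),(32,30,18),(32,-30,18)],float)
x,r,(M,t)=fitrel(px,ob,[.4,0,0,48,0]);print(np.degrees(x[0]),x[1:4],"yaw",np.degrees(x[4]),r.round(1).tolist());print("origin in tool",t,"z axis",M[:,2])
E
```

```text
26.048314757854474 [34.53  0.67 42.24] yaw -0.008807218545589567 [[-1.2, 0.1], [2.9, 0.1], [-1.4, -0.0], [1.4, 0.1], [-0.1, -1.1], [-0.2, -1.0], [1.4, 0.6], [-1.3, 0.8]]
origin in tool [34.53  0.67 42.24] z axis [-0.44  0.   -0.9 ]
```

```bash
cat >> h.py <<'E'
S=np.array([595.2,132.1,124.5]);YAW=-2.6;ORG=np.array([34.0,0.7,41.8])
def tcp_for(d,org=ORG,S=S,yaw=YAW):
    zs=Rs(np.radians(yaw))[:,2];Mt=R.from_euler("z",yaw,degrees=True).as_matrix()@np.diag([1,-1,-1])
    return S+d*zs-Mt@org
E
python3 - <<'E'
from h import *
for d in (45,0,-18):print(tcp_for(d))
plan(tcp_for(45),YAW)
E
```

```text
[540.86 135.27 206.4 ]
[561.27 134.34 166.3 ]
[569.43 133.97 150.26]
t 12.5 tcp [403.67  99.59 212.72] yaw -4.1 tilt [ 0. -0. -1.] F [ 0.66  0.32 -2.41] T [-0.03 -0.03 -0.02] gap 0.463
shift cm [13.43 -4.54  0.63] turn -1.5
```

apply_moves:
  targets: [-1,3.3,-1.1,0,0,-1,3.3,-1.1,0,0,-1,3.3,-1.1,0,0,-1,2.7,-0.9,0.3,0,-1,0.8,-0.3,0.3,-1.5,-1,0,0,0,0,-1,0,0,0,0]

```text
time_s: 13.2
tcp_pos: [540.2, 135.2, 206.4]
orientation: [3.14, -0.069, -0.001]
contact_force: [-0.0, 0.1, -2.0]
finger_gap: 0.462
```

```bash
python3 - <<'E'
from h import *
plan(tcp_for(45),YAW)
KT=wcalib();np.savez("w5.npz",K=KT[0],T=KT[1])
a=robot.capture("wrist")[:,:,::-1];b=robot.capture("side")[:,:,::-1];t=robot.capture("top")[:,:,::-1]
m=np.zeros((600,800,3),np.uint8);m[:,:400]=cv2.resize(a[0:300,156:356],(400,600),interpolation=cv2.INTER_CUBIC)
m[:300,400:]=cv2.resize(b[80:155,220:320],(400,300),interpolation=cv2.INTER_CUBIC);m[300:,400:]=cv2.resize(t[115:190,180:280],(400,300),interpolation=cv2.INTER_CUBIC)
cv2.imwrite("pics/m5.png",m)
M=Rs(np.radians(YAW))
for o in((40,33),(40,-33),(-40,-33),(-40,33),(24.5,16.5),(24.5,-16.5)): print(o,(wproj(S+M@[*o,0],KT)-[156,0]+.5)*2-.5)
E
```

```text
t 13.2 tcp [540.23 135.25 206.43] yaw -2.52 tilt [-0. -0. -1.] F [-0.04  0.1  -1.95] T [-0.01  0.04 -0.02] gap 0.462
shift cm [ 0.06 -0.01  0.  ] turn 0.08
(40, 33) [105.59 155.51]
(40, -33) [297.62 156.08]
(-40, -33) [279.73 337.18]
(-40, 33) [121.87 336.89]
(24.5, 16.5) [154.88 194.55]
(24.5, -16.5) [248.09 194.81]
```

View pics/m5.png

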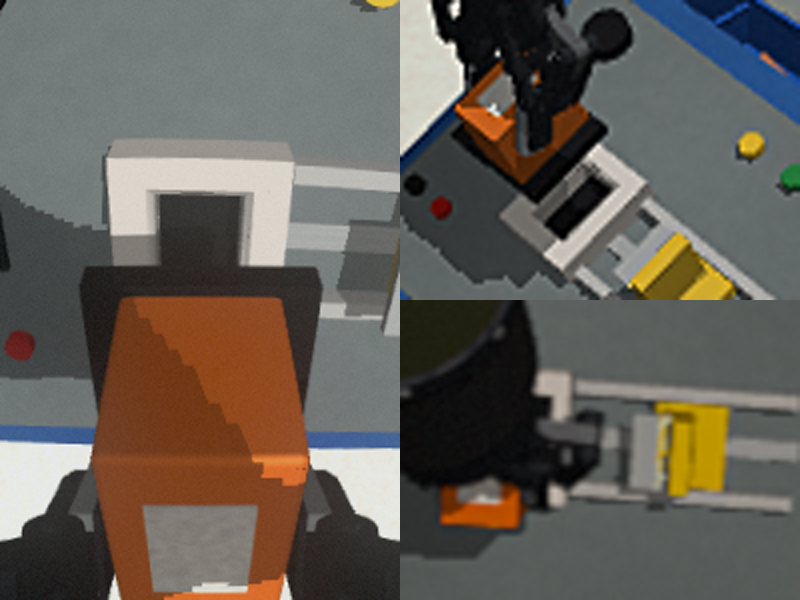

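apply_moves:
  targets: [-1,0.46,-0.05,0.8,0,-1,0.45,0,0.9,0,-1,0.45,0,0.9,0,-1,0.38,0,0.7,0,-1,0.18,0,0.36,0,-1,0,0,0,0]
  grip_force: 30

```text
time_s: 13.95
tcp_pos: [559.6, 134.8, 169.0]
orientation: [3.14, -0.066, -0.002]
contact_force: [0.5, -0.7, -1.8]
finger_gap: 0.464
```

```bash
python3 - <<'E'
from h import *
plan(tcp_for(0),YAW)
KT=wcalib()
a=robot.capture("wrist")[:,:,::-1];b=robot.capture("side")[:,:,::-1]
m=np.zeros((600,800,3),np.uint8);m[:,:400]=cv2.resize(a[40:240,190:323],(400,600),interpolation=cv2.INTER_CUBIC)
m[:400,400:]=cv2.resize(b[90:150,230:290],(400,400),interpolation=cv2.INTER_CUBIC)
cv2.imwrite("pics/m6.png",m)
M=Rs(np.radians(YAW))
for o in((40,33),(40,-33),(24.5,16.5),(24.5,-16.5)): print(o,(wproj(S+M@[*o,0],KT)-[190,40]+.5)*3-.5)
s=robot.sense();Mt=R.from_rotvec(s["orientation"]).as_matrix();org=s["tcp_pos"]+Mt@ORG
print("org in socket",M.T@(org-S))
for o in((32,30,28),(32,-30,28),(32,30,18),(23,15,7),(23,-15,7)): print(o,(wproj(org+M@o,KT)-[190,40]+.5)*3-.5)
E
```

```text
t 13.95 tcp [559.56 134.83 168.99] yaw -2.42 tilt [-0. -0. -1.] F [ 0.54 -0.67 -1.82] T [-0.03  0.02 -0.01] gap 0.464
shift cm [0.17 0.04 0.27] turn 0.18
(40, 33) [ 29.75 192.73]
(40, -33) [378.86 194.59]
(24.5, 16.5) [119.96 261.31]
(24.5, -16.5) [287.81 262.11]
org in socket [0.44 0.71 4.21]
(32, 30, 28) [ 17.79 320.12]
(32, -30, 28) [383.9  321.59]
(32, 30, 18) [ 27.09 287.78]
(23, 15, 7) [120.17 296.28]
(23, -15, 7) [280.64 296.93]
```

View pics/m6.png

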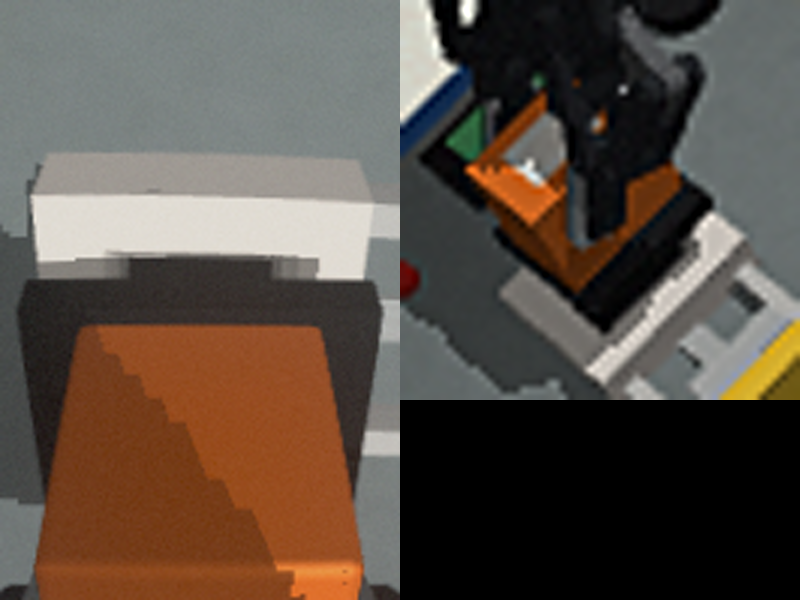

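apply_moves:
  targets: [-1,0,0,0.1,0.9,-1,0.08,0,0.2,0,-1,0.1,0,0.2,0,-1,0,0,0,0]

```text
time_s: 14.45
tcp_pos: [561.3, 135.0, 164.6]
orientation: [3.14, -0.09, -0.001]
contact_force: [-0.9, -0.1, -3.2]
finger_gap: 0.465
```

apply_moves:
  targets: [-1,0.09,0,0.18,0,-1,0.09,0,0.18,0,-1,0,0,0,0]

```text
time_s: 14.75
tcp_pos: [563.1, 134.8, 161.0]
orientation: [3.14, -0.09, -0.001]
contact_force: [0.5, 0.2, -0.9]
finger_gap: 0.463
```

apply_moves:
  targets: [-1,0.09,0,0.18,0,-1,0.09,0,0.18,0,-1,0,0,0,0]

```text
time_s: 15.05
tcp_pos: [563.9, 134.7, 157.8]
orientation: [3.14, -0.09, -0.004]
contact_force: [-6.5, 0.5, 1.6]
finger_gap: 0.464
```

apply_moves:
  targets: [-1,-0.1,0,0,0,-1,0.06,0,0.18,0,-1,0,0,0,0]

```text
time_s: 15.35
tcp_pos: [563.9, 134.8, 155.7]
orientation: [3.14, -0.09, -0.003]
contact_force: [-3.6, 0.4, -1.9]
finger_gap: 0.464
```

apply_moves:
  targets: [-1,0.09,0,0.18,0,-1,0.09,0,0.18,0,-1,0,0,0,0]

```text
time_s: 15.65
tcp_pos: [566.0, 134.7, 151.5]
orientation: [3.14, -0.09, -0.003]
contact_force: [-2.8, 0.5, -3.4]
finger_gap: 0.46
```

apply_moves:
  targets: [-1,0.09,0,0.18,0,-1,0,0,0,0]

```text
time_s: 15.85
tcp_pos: [566.8, 134.6, 149.9]
orientation: [3.14, -0.09, -0.003]
contact_force: [-5.0, -0.8, -3.2]
finger_gap: 0.468
```

apply_moves:
  targets: [-1,0.09,0,0.18,0,-1,0,0,0,0]

```text
time_s: 16.05
tcp_pos: [567.6, 134.5, 148.1]
orientation: [3.14, -0.09, -0.003]
contact_force: [-5.5, 0.7, -3.6]
finger_gap: 0.464
```

```bash
python3 - <<'E'
from h import *
plan(tcp_for(-18),YAW)
E
```

```text
t 16.05 tcp [567.62 134.52 148.12] yaw -3.3 tilt [-0. -0. -1.] F [-5.46  0.71 -3.62] T [ 0.14  1.94 -0.05] gap 0.464
shift cm [ 0.18  0.04 -0.21] turn -0.7
```

apply_moves:
  targets: [-1,0.08,0,0.18,0,-1,0.08,0,0.18,0,-1,0,0,0,0]

```text
time_s: 16.35
tcp_pos: [568.4, 134.5, 146.4]
orientation: [3.14, -0.09, -0.004]
contact_force: [-15.7, 1.0, 6.9]
finger_gap: 0.463
```

```bash
python3 - <<'E'
from h import *
plan(tcp_for(-18),YAW)
a=robot.capture("wrist")[:,:,::-1];b=robot.capture("side")[:,:,::-1]
m=np.zeros((600,800,3),np.uint8);m[:,:400]=cv2.resize(a[40:240,190:323],(400,600),interpolation=cv2.INTER_CUBIC)
m[:400,400:]=cv2.resize(b[90:150,230:290],(400,400),interpolation=cv2.INTER_CUBIC)
cv2.imwrite("pics/m7.png",m)
E
```

```text
t 16.35 tcp [568.36 134.47 146.41] yaw -3.27 tilt [-0. -0. -1.] F [-15.74   1.04   6.93] T [ 0.36  5.13 -0.12] gap 0.463
shift cm [ 0.11  0.04 -0.39] turn -0.67
```

View pics/m7.png

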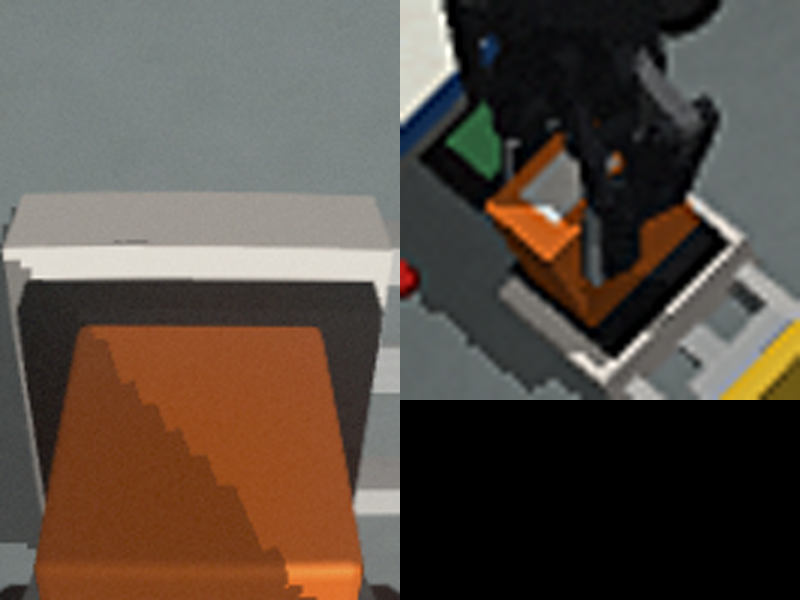

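apply_moves:
  targets: [-1,-0.1,0,0.05,0,-1,-0.1,0,0.1,0,-1,0,0,0.1,0,-1,0,0,0,0]

```text
time_s: 16.85
tcp_pos: [568.1, 134.5, 145.9]
orientation: [-3.14, 0.09, -0.004]
contact_force: [-11.0, 0.0, 9.0]
finger_gap: 0.463
```

apply_moves:
  targets: [-1,0,0,0.1,0,-1,0,0,0.1,0,-1,0,0,0,0]

```text
time_s: 17.15
tcp_pos: [568.1, 134.5, 145.7]
orientation: [-3.14, 0.089, -0.006]
contact_force: [-16.0, 1.0, 16.8]
finger_gap: 0.462
```

apply_moves:
  targets: [-1,0.1,0,-0.2,0,0.6,0,0,0,0,0.6,0,0,0,0,0.6,0,0,0,0,0.6,0,0,0,0,0.6,0,0,-3,0,0.6,0,0,-4,0,0.6,0,0,-4,0,0.6,0,0,0,0,0.6,0,0,0,0]

```text
time_s: 18.15
tcp_pos: [569.3, 134.8, 253.8]
orientation: [-3.139, 0.091, -0.003]
contact_force: [-0.3, -0.2, -0.3]
finger_gap: 0.796
```

```bash
python3 - <<'E'
from h import *
plan(tcp_for(-18),YAW)
KT=wcalib();np.savez("w8.npz",K=KT[0],T=KT[1])
a=robot.capture("wrist")[:,:,::-1];b=robot.capture("side")[:,:,::-1]
m=np.zeros((600,800,3),np.uint8);m[:,:450]=cv2.resize(a[100:340,170:350],(450,600),interpolation=cv2.INTER_CUBIC)
m[:420,450:]=cv2.resize(b[85:157,225:285],(350,420),interpolation=cv2.INTER_CUBIC)
cv2.imwrite("pics/m8.png",m)
YAW=-3.3;M=Rs(np.radians(YAW));off=np.array([170,100]);sc=2.5
for d in(-18,-14):
  for o in((32,30,28),(32,-30,28),(30,20,82),(30,-20,82),(-30,-20,82),(-30,20,82)): print(d,o,(wproj(S+M@[o[0],o[1],o[2]+d],KT)-off+.5)*sc-.5, "side",(proj("side",S+M@[o[0],o[1],o[2]+d])-[225,85]+.5)*350/60-.5+[450,0])
for o in((40,33,0),(40,-33,0)):print(o,(wproj(S+M@o,KT)-off+.5)*sc-.5)
E
```

```text
t 18.15 tcp [569.34 134.81 253.78] yaw -3.3 tilt [ 0.  0. -1.] F [-0.25 -0.15 -0.35] T [-0.02  0.03 -0.01] gap 0.796
shift cm [-0.01  0.1  10.35] turn -0.7
-18 (32, 30, 28) [128.81  79.57] side [676.86 163.39]
-18 (32, -30, 28) [308.08  79.82] side [763.95 232.81]
-18 (30, 20, 82) [147.09 185.78] side [647.43 115.6 ]
-18 (30, -20, 82) [291.02 185.92] side [707.02 162.68]
-18 (-30, -20, 82) [278.19 325.6 ] side [609.25 263.28]
-18 (-30, 20, 82) [158.36 325.55] side [551.18 214.46]
-14 (32, 30, 28) [127.66  85.78] side [673.94 158.91]
-14 (32, -30, 28) [309.31  86.03] side [761.2  228.41]
-14 (30, 20, 82) [146.06 195.01] side [644.3  110.79]
-14 (30, -20, 82) [292.14 195.15] side [704.   157.93]
-14 (-30, -20, 82) [278.88 334.83] side [605.95 258.81]
-14 (-30, 20, 82) [157.73 334.79] side [547.77 209.93]
(40, 33, 0) [121.39  44.72]
(40, -33, 0) [315.43  45.  ]
```

View pics/m8.png

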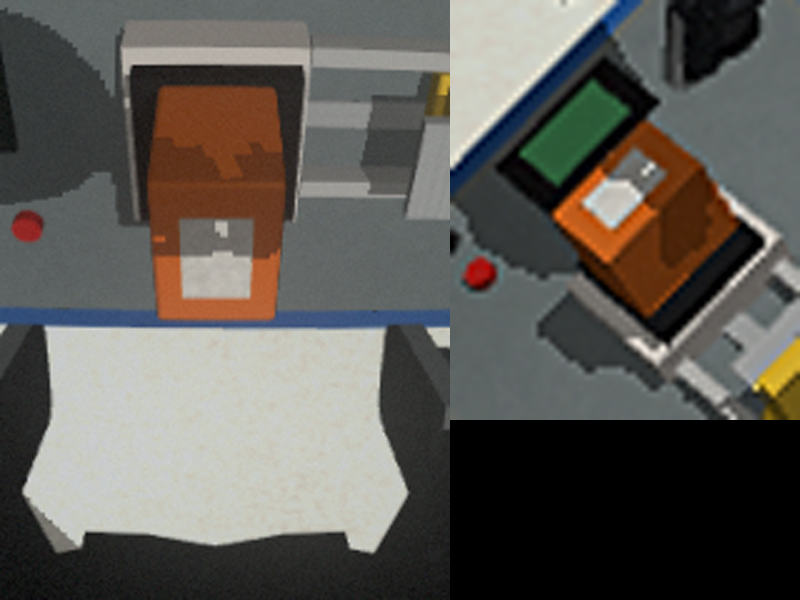

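The relay looks home: the case rim rows are at 183 and 319, against 186 and 326 predicted for home and 195 and 335 for 4 mm out. The collar sits flat with a white lip all round. Next is the slide.

```bash
python3 - <<'E'
from h import *
M=Rs(np.radians(-3.3))
for y in(-150,-108,-58):
    p=S+M@[0,y,14];print(y,p)
plan(S+M@[0,-150,14],-3.3)
E
```

```text
-150 [580.22 -17.29 136.97]
-108 [582.64  24.64 136.97]
-58 [585.52  74.56 136.97]
t 18.25 tcp [568.56 134.57 251.34] yaw -3.3 tilt [-0. -0. -1.] F [-0.13  0.25 -0.74] T [ 0.02 -0.01 -0.  ] gap 0.801
shift cm [ 2.06 15.09 11.44] turn 0.0
```

apply_moves:
  targets: [-1,0.4,3.8,0,0,-1,0.4,3.8,0,0,-1,0.4,3.8,0,0,-1,0.4,3.0,0,0,-1,0.4,0.7,0,0,-1,0,0,0,0,-1,0,0,0,0,-1,0,0,3,0,-1,0,0,3,0,-1,0,0,3,0,-1,0,0,2,0,-1,0,0,0.4,0,-1,0,0,0,0]

```text
time_s: 19.55
tcp_pos: [579.9, -16.6, 138.6]
orientation: [3.14, -0.088, -0.001]
contact_force: [-0.3, 0.3, 0.1]
finger_gap: -0.0
```

```bash
python3 - <<'E'
from h import *
M=Rs(np.radians(-3.3))
plan(S+M@[0,-108,14],-3.3)
E
```

```text
t 19.55 tcp [579.91 -16.57 138.56] yaw -3.22 tilt [-0. -0. -1.] F [-0.32  0.35  0.05] T [-0.02  0.03  0.08] gap -0.0
shift cm [ 0.04 -4.13  0.16] turn 0.08
```

apply_moves:
  targets: [-1,0,-1.0,0,0,-1,0,-1.0,0,0,-1,0,-0.5,0,0,-1,0,-0.5,0,0,-1,0,-0.5,0,0,-1,0,-0.5,0,0,-1,0,0,0,0]

```text
time_s: 20.25
tcp_pos: [582.6, 22.8, 139.2]
orientation: [3.14, -0.09, 0.001]
contact_force: [1.0, -1.2, 1.0]
finger_gap: -0.001
```

apply_moves:
  targets: [-1,0,-0.5,0,0,-1,0,-0.5,0,0,-1,0,-0.5,0,0,-1,0,-0.5,0,0,-1,0,0,0,0]

```text
time_s: 20.75
tcp_pos: [583.6, 43.1, 138.7]
orientation: [-3.14, 0.09, -0.0]
contact_force: [-0.8, -0.8, 1.7]
finger_gap: 0.005
```

apply_moves:
  targets: [-1,0,-0.5,0,0,-1,0,-0.3,0,0,-1,0,-0.2,0,0,-1,0,0,0,0]

```text
time_s: 21.15
tcp_pos: [583.9, 53.2, 138.3]
orientation: [-3.14, 0.089, 0.001]
contact_force: [1.4, -0.6, 0.3]
finger_gap: 0.002
```

apply_moves:
  targets: [-1,0,-0.3,0,0,-1,0,-0.2,0,0,-1,0,0,0,0]

```text
time_s: 21.45
tcp_pos: [584.4, 57.8, 138.7]
orientation: [3.14, -0.09, -0.0]
contact_force: [0.1, 1.0, 0.8]
finger_gap: -0.0
```

```bash
python3 - <<'E'
from h import *
M=Rs(np.radians(-3.3))
plan(S+M@[0,-58,14],-3.3)
E
```

```text
t 21.45 tcp [584.39  57.79 138.72] yaw -3.28 tilt [-0. -0. -1.] F [0.12 1.03 0.83] T [-0.05  0.07  0.01] gap -0.0
shift cm [ 0.02 -1.68  0.17] turn 0.02
```

apply_moves:
  targets: [-1,0,-0.2,0,0,-1,0,-0.2,0,0,-1,0,0,0,0]

```text
time_s: 21.75
tcp_pos: [584.7, 61.7, 138.8]
orientation: [3.14, -0.09, 0.0]
contact_force: [0.2, -0.3, -0.0]
finger_gap: -0.001
```

```bash
python3 - <<'E'
from h import *
M=Rs(np.radians(-3.3))
plan(S+M@[0,-58,14],-3.3)
t=robot.capture("top")[:,:,::-1];b=robot.capture("side")[:,:,::-1]
y=lambda im:cv2.inRange(cv2.cvtColor(im,cv2.COLOR_BGR2HSV),(20,120,70),(34,255,255))
for n,im,roi in(("top",t,(190,115,90,75)),("side",b,(235,105,100,75))):
    x0,y0,w,h=roi;mk=y(np.ascontiguousarray(im[y0:y0+h,x0:x0+w]));c=np.argwhere(mk);print(n,len(c),c.min(0)[::-1]+[x0,y0] if len(c) else "",c.max(0)[::-1]+[x0,y0] if len(c) else "")
    for q in(0,.025,.05):print(q,[proj(n,S+M@[xx,-108+1000*q,34]).round(1).tolist() for xx in(-22,22)])
E
```

```text
t 21.75 tcp [584.67  61.74 138.8 ] yaw -3.29 tilt [ 0. -0. -1.] F [ 0.23 -0.32 -0.04] T [-0.01 -0.01  0.03] gap -0.001
shift cm [ 0.01 -1.28  0.18] turn 0.01
top 138 [225 149] [240 162]
0 [[252.2, 163.4], [253.4, 144.5]]
0.025 [[241.4, 162.7], [242.4, 143.8]]
0.05 [[230.6, 161.9], [231.5, 143.0]]
side 326 [265 113] [310 155]
0 [[281.1, 152.2], [293.5, 139.3]]
0.025 [[274.4, 146.6], [286.7, 133.9]]
0.05 [[267.9, 141.2], [280.1, 128.6]]
```

apply_moves:
  targets: [-1,0,-0.2,0,0,-1,0,-0.2,0,0,-1,0,0,0,0]

```text
time_s: 22.15
tcp_pos: [584.6, 62.5, 138.9]
orientation: [3.135, -0.093, -0.002]
contact_force: [0.5, -11.3, 0.3]
finger_gap: -0.001
```

apply_moves:
  targets: [-1,0,-0.2,0,0,-1,0,-0.1,0,0,-1,0,0,0,0]

```text
time_s: 22.45
tcp_pos: [584.5, 62.7, 139.0]
orientation: [3.13, -0.096, -0.004]
contact_force: [1.7, -19.7, -0.1]
finger_gap: -0.005
```

apply_moves:
  targets: [-1,0,1,0,0,-1,0,2,0,0,-1,0,2,0,0,-1,0,0,-4,0,-1,0,0,-5,0,-1,-4,3,-2,0,-1,-5,0,0,0,-1,-5,0,0,0,-1,0,0,0,0,-1,0,0,0,0]

```text
time_s: 23.45
tcp_pos: [443.1, -1.1, 248.8]
orientation: [-3.138, 0.088, -0.006]
contact_force: [0.3, -0.6, 0.6]
finger_gap: -0.003
```

```bash
python3 - <<'E'
from h import *
M=Rs(np.radians(-3.3))
plan([450,-50,200],-3.3)
t=robot.capture("top")[:,:,::-1];b=robot.capture("side")[:,:,::-1]
m=np.zeros((600,800,3),np.uint8)
m[:300,:400]=cv2.resize(t[115:190,190:290],(400,300),interpolation=cv2.INTER_CUBIC)
m[300:,:400]=cv2.resize(b[105:155,235:302],(400,300),interpolation=cv2.INTER_CUBIC)
m[:300,400:]=cv2.resize(t,(400,300),interpolation=cv2.INTER_AREA);m[300:,400:]=cv2.resize(b,(400,300),interpolation=cv2.INTER_AREA)
cv2.imwrite("pics/m9.png",m)
for q in(.04,.05):print(q,[((proj("top",S+M@[xx,-108+1000*q,34])-[190,115]+.5)*4-.5).round(1).tolist() for xx in(-22,22)],"tongue",((proj("top",S+M@[0,-73+1000*q,18])-[190,115]+.5)*4-.5).round(1))
for d in(-18,-15):
  for o in((30,-20,82),(-30,-20,82),(-30,20,82)):print(d,"side",((proj("side",S+M@[o[0],o[1],o[2]+d])-[235,105]+.5)*6-.5+[0,300]).round(1))
E
```

```text
t 23.45 tcp [443.11  -1.07 248.79] yaw -3.23 tilt [ 0.  0. -1.] F [ 0.27 -0.62  0.57] T [-0.01 -0.07 -0.01] gap -0.003
shift cm [0.94 4.86 4.87] turn 0.07
0.04 [[181.2, 190.4], [185.0, 114.8]] tongue [125.2 143.8]
0.05 [[163.9, 189.2], [167.5, 113.6]] tongue [108.1 142.7]
-18 side [204.4 347.3]
-18 side [103.8 450.8]
-18 side [ 44.1 400.6]
-15 side [202.1 343.7]
-15 side [101.3 447.4]
-15 side [ 41.5 397.1]
```

View pics/m9.png

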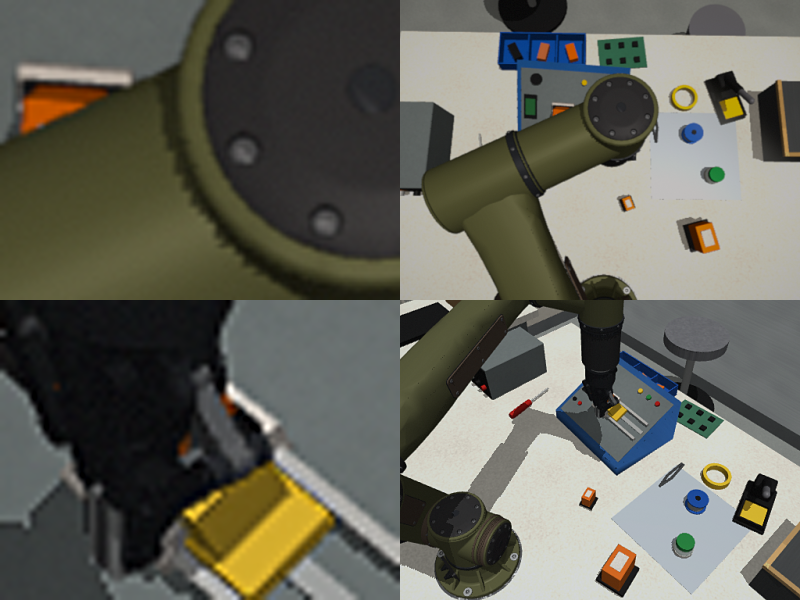

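Bystanders are where they were. The arm hides the relay and slide here, so I'll move it clear and check by measurement.

apply_moves:
  targets: [-1,-1,4,-0.5,0,-1,-1,4,-0.5,0,-1,-1,4,0,0,-1,0,4,0,0,-1,0,4,0,0,-1,0,4,0,0,-1,0,0,0,0,-1,0,0,0,0]

```text
time_s: 24.35
tcp_pos: [400.3, -240.2, 255.9]
orientation: [-3.14, 0.095, 0.006]
contact_force: [-0.1, 0.6, -0.6]
finger_gap: -0.003
```

```bash
python3 - <<'E'
from h import *
M=Rs(np.radians(-3.3))
plan([450,-50,200],-3.3)
t=robot.capture("top")[:,:,::-1];b=robot.capture("side")[:,:,::-1]
t0=cv2.resize(cv2.imread("pics/top.png"),(512,384),interpolation=cv2.INTER_AREA);b0=cv2.resize(cv2.imread("pics/side.png"),(512,384),interpolation=cv2.INTER_AREA)
def ext(im,lo,hi,roi):
    x0,y0,w,h=roi;hsv=cv2.cvtColor(np.ascontiguousarray(im[y0:y0+h,x0:x0+w]),cv2.COLOR_BGR2HSV)
    mk=cv2.inRange(hsv,lo,hi);n,l,s,c=cv2.connectedComponentsWithStats(mk)
    if n<2:return None
    i=1+s[1:,4].argmax();return s[i][4],"x",s[i][0]+x0,s[i][0]+s[i][2]-1+x0,"y",s[i][1]+y0,s[i][1]+s[i][3]-1+y0,"c",c[i].round(1)+[x0,y0]
Y=((22,120,70),(34,255,255));O=((4,140,50),(19,255,255))
R1=(190,115,95,75);R2=(225,90,100,75)
for n,a,z,r in(("top",t0,t,R1),("side",b0,b,R2)):
    print(n,"yellow before",ext(a,*Y,r),"\n  after",ext(z,*Y,r),"\n orange",ext(z,*O,r))
    print(" pred shift 50mm",proj(n,S+M@[0,-58,20])-proj(n,S+M@[0,-108,20]))
    for d in(-18,-14):print(d,np.array([proj(n,S+M@[x,y,82+d]) for x,y in((30,20),(30,-20),(-30,-20),(-30,20))]).round(1).tolist())
E
```

```text
t 24.35 tcp [ 400.29 -240.24  255.9 ] yaw -3.47 tilt [-0.  0. -1.] F [-0.07  0.62 -0.63] T [ 0.01  0.05 -0.01] gap -0.003
shift cm [  3.83 -19.29   5.58] turn -0.17
top yellow before (np.int32(348), 'x', np.int32(244), np.int32(262), 'y', np.int32(140), np.int32(163), 'c', array([253. , 150.9])) 
  after (np.int32(337), 'x', np.int32(223), np.int32(241), 'y', np.int32(139), np.int32(162), 'c', array([232.5, 149.6])) 
 orange (np.int32(452), 'x', np.int32(195), np.int32(216), 'y', np.int32(136), np.int32(166), 'c', array([205.6, 150.3]))
 pred shift 50mm [-21.39  -1.45]
-18 [[195.2, 139.2], [213.4, 140.4], [212.5, 167.0], [194.7, 165.8]]
-14 [[194.9, 139.4], [213.1, 140.7], [212.2, 167.4], [194.4, 166.2]]
side yellow before (np.int32(415), 'x', np.int32(277), np.int32(303), 'y', np.int32(138), np.int32(164), 'c', array([289.7, 152.1])) 
  after (np.int32(411), 'x', np.int32(265), np.int32(290), 'y', np.int32(127), np.int32(155), 'c', array([276.6, 141.2])) 
 orange (np.int32(488), 'x', np.int32(242), np.int32(274), 'y', np.int32(106), np.int32(138), 'c', array([258.6, 122.7]))
 pred shift 50mm [-13.21 -10.85]
-18 [[258.4, 104.4], [268.6, 112.5], [251.9, 129.7], [241.9, 121.4]]
-14 [[257.9, 103.6], [268.1, 111.7], [251.3, 129.0], [241.3, 120.6]]
```

```bash
python3 -c "
from bench import robot
print(robot.job_done())"
```

```text
the job is handed in; nothing more can be done
None
```

I plugged the orange relay (the middle-sized one) into the white socket, pushed the yellow slide home over its collar, and handed the job in at about 24.5 s of the 51 s allowed. `job_done` reports no verdict, so the result below rests on my own checks.

- **How it was done:** The moves cannot tilt the tool, so I levered the held relay to about 26° against the console's front edge. I then turned it half a turn and inserted it along the socket axis. After letting go, I pushed the slide with the shut fingers.
- **Relay seating:** It came to a firm stop at about 23 N, and the released relay's rim in the images matched the home position, if anything slightly deeper. The tongue went past without jamming.
- **Slide:** I felt a hard stop (11 N, then 20 N) where home was predicted. The slide's shift in the images was about (−20.5, −1.3) px from the top and (−13.1, −10.9) px from the side, against (−21.4, −1.5) and (−13.2, −10.9) px predicted for 50 mm.
- **Bystanders:** They looked unmoved in the last picture. The arm finished clear of everything, with no contact force.
- **Disagreements and gaps:**
    - The socket's yaw came out between −2.2° and −3.6° in different views; I used about −3.3° for the final insertion and the push.
    - I never saw the detent's roughly 6 N resistance in the force readings, probably because it snapped between them.
    - The arm hid the socket in the last picture, so the final check of the relay and slide was by colour-blob measurement only.

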